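# Raise the dust hood window to its pointer

## Robot

A 6-joint arm with a two-finger parallel gripper is mounted at the origin on the work surface. World frame = base frame: x ahead of the robot, y to its left, z up, the work surface at z = 0. Lengths are in m, angles in degrees, forces in N, time in s.
With the tool pointing down it reaches from about 0.375 to 0.925 m from the base axis. Payload 5.7 kg.
Tool frame: the origin (TCP) lies on the centre line of the jaws, within the pads' length; the fingertips stand 25 mm ahead of it and the grasp point (between the pads) lies 6 mm ahead of it; y points along the fingers, z is the direction in which the jaws open and shut, and the axes are right-handed (so a half turn about y gives the same grasp; the last joint's range is limited). The gripper opens to 85 mm and grips with 20 to 120 N. Pads are 22 mm wide; open, the fingers measure 114 mm over their backs; the gripper's body (76 mm by 85 mm) begins 54 mm behind the grasp point. The pads swing forward as they close: fully open they stand 13 mm farther back than shut.
Start: joints at [-72.313, 20.558, 86.54, -0, 72.909, -6.595], TCP at [0.247, -0.547, 0.222] pointing down, gripper open.
Joint ranges: [-170.27, 170.27], [-57.76, 135], [12.27, 136.19], [-55.21, 235.2], [11.17, 155.16], [-170.74, 170.74]. Speed limits (degrees/s): [136.94, 136.94, 180, 180, 180, 180].

## Interface

Orientations are given as a 3x3 rotation matrix whose columns are the frame's x, y, z axes.
In Python, from station import read_state, optics, order gives the robot as it stands.
- The arm moves only by the shell command python3 -m handwheel 'ROWS' [FORCE]. ROWS is text: rows parted by semicolons, each of 5 numbers parted by spaces: the opening in per cent of the stroke, from 0 (shut) to 100 (fully open), then the shift along the tool's x, y, z in units of 60 mm (1.0 is 60 mm), then the turn about the tool's y in degrees. In form: grip dx dy dz turn; .... A call has 1 to 8 rows; each row shifts and turns the commanded pose from where the row before left it, along the tool's axes as they then stand; what a row does not reach is not made up. A row lasts 1/8 s, in which the tool goes at most 62.5 mm and 10.7 degrees, less where a joint would pass 70% of its speed; a pose out of reach is approached as far as the arm can. A call is refused whole if a number of a shift passes 1 or a number of a turn 10.7, either way. A call with a gripper value outside its range is refused whole. The fingers move at their own pace and stop on an object; FORCE is the grip in N (left out, the last holds). Time passes only in rows, so rows that do not move let the fingers close. It gives the time, the measured TCP pose, the force and the opening at its end, in the units of the state.
- read_state(): the state, without advancing time (a new reading comes with each control period).
- optics.camera(name): name is "scene" or "side" or "wrist"; returns (picture, depth): 420x560x3 uint8, red, green, blue; 420x560 float32, m along the optical axis (not along the pixel's ray), 0 where there is no reading.
- optics.camera_params(name): a dict with "fx", "fy", "cx", "cy" (pixels), "T" (4x4, takes a point from camera to world coordinates). Camera axes: x right, y down, z forward; pixel columns grow to the right and rows downward; lengths in m; the calibration is good to about 2 mm. A picture is of the moment at which its call begins: read the wrist's pose just before it. camera_params takes no time and is no camera call; for the wrist camera it gives the pose at the moment of the call.
- order.job_done(): hands the job in, once; it reports no verdict.
The state is a dict: "clock": time; "q": joint angles; "joint_velocities": joint speeds; "effort": joint torques, N m; "tool_pos": TCP position; "eef_rot": TCP orientation; "force": force on the tool from outside, world axes, zero at the start; "ft_torque": the same for the moment, N m; "grip_width": opening from 0.0 (shut) to 1.0 (fully open).
Only numpy, scipy, OpenCV 4.12 (cv2) and the standard library are available. Lean on these libraries where they do the work, as an engineer would, in place of code of your own. Each camera call takes 0.05 s, during which the arm holds its last target.

## Task

Push the sloping clear window of the carving dust hood up with the fingertips from beneath its wooden lip, until the lip is level with the small pointer clamped on the side rail, then leave it standing there and draw the hand clear. Do not pinch the lip, do not shift the pointer, and leave everything else on the bench where it is.

Things in the scene. Friction and masses are not known exactly. Their poses are not given: they have to be found in the camera images.
- hood: Fixed bench dust hood, 340 deep (x) x 320 wide (y) x 314 mm high: plywood base, clear panels, aluminium rails at both sides of a front sloping at 40 degrees from horizontal. Origin: centre of its underside; the low front is at -x, the tall back at +x, z up. The slope starts at x = -170, z = 70 mm and rises towards +x; the window slides up it.
- sash (a joint): Travel of the window up the slope in m: 0 = fully down, 0.15 = upper stop. Counterweighted: it stays where it is left; about 3 N along the slope (2 to 4 N) moves it either way.
- lip (a point): Middle of the outer edge of the window's lip. Axes: x up the slope (the window's opening direction), y along the lip, z out of the slope. The lip is a wooden shelf 240 mm long (y), 16 thick (x: 8 either side of this point), standing 36 out of the pane (z: -36 to 0). Below the lip nothing stands higher than z = -38 mm; the hood's front edge lies 58 mm (window down) or more down the slope.
- pointer_tip (a point): Tip of the dark steel pointer (block 20 x 26 x 16 mm, black thumb screw on top) clamped on the rail at the hood's -y side; it points at the lip's end, 6 mm from it, 126 mm from the lip's middle along y, and 27 mm nearer the slope than the lip's outer edge. Axes as lip. Level: lip and this tip have the same x along the slope.
- mallet: Bystander: round wooden carving mallet standing on its head, 100 mm across, 235 high; origin at the underside.
- gouge_a: Bystander: carving gouge, 220 mm long (along its x), 25 mm thick, lying on the bench in front of the hood; origin under its middle.
- gouge_b: Bystander: like gouge_a, lying farther from the hood.
- blank_in: Bystander: turned wood blank 70 mm across, 95 high, standing inside the hood; origin at the underside.
- blank_out: Bystander: two-tier wood blank 60 x 60 x 80 mm standing in front of the hood, at its +y side; origin at the underside.
- sanding_block: Bystander: cork block 100 x 60 x 35 mm in front of the hood, at its -y side; origin at the underside.
- glue: Bystander: white bottle 60 mm across, 150 high; origin at the underside.
- jar: Bystander: white ceramic cup 72 mm across, 90 high; origin at the underside.

How it is judged (in metres and radians):
On the way:
1. the fingers push on the underside of the lip (contact force between the fingers and sash_c0 above 0.8 N and x of lip in the frame of pointer_tip below -0.012 m), for 0.1 s.
At the end, for the whole second after the job is handed in: The lip's middle is within 9 mm of the pointer tip, measured along the slope; the window stands still (under 5 mm/s), and the pointer is where it was (within 5 mm) (x of lip in the frame of pointer_tip between -0.009 and 0.009 m and velocity of joint sash between -0.005 and 0.005 m/s and distance of pointer_tip from where it was at the start of the episode below 0.005 m); the robot touches nothing.
It fails at once if the lip is pinched: fingers press on its underside and its upper side at once (contact force between the fingers and sash_c0 above 1.5 N and contact force between the fingers and sash_c1 above 1.5 N).
It fails at once if the pointer is shifted by more than 5 mm (distance of pointer_tip from where it was at the start of the episode above 0.005 m).
It fails at once if a bystander is moved or lifted by more than 25 mm (distance of any of mallet, gouge_a, gouge_b, blank_in, blank_out, sanding_block, glue, jar from where it was at the start of the episode above 0.025 m).
It also fails if it takes over 48 s, if anything falls off the work surface, if the arm or the gripper's body presses on something with over 40 N, if the wrist force passes 120 N, or if a joint passes its speed limit or range.

## Working session

There is one attempt and no reset: what is moved stays moved. The work goes in short steps, Python scripts to look and compute and a shell command to move; the robot and the scene stay as the last step left them, time stands still between calls to the robot, and variables do not carry over. Pictures are saved under pics/ and viewed, and the job is handed in when it is done.

```bash
ls; mkdir -p pics
python3 - <<'E'
from station import read_state, optics
import cv2,numpy as np
s=read_state();print(s)
for n in("scene","side","wrist"):
    p,d=optics.camera(n);cv2.imwrite(f"pics/{n}0.png",p[:,:,::-1]);np.save(f"pics/{n}0.npy",d)
    c=optics.camera_params(n);print(n,c)
    np.save(f"pics/{n}0T.npy",c["T"])
E
```

```text
pics
{'clock': 0.0, 'q': array([-7.23118595e+01,  2.05982838e+01,  8.66012910e+01,  1.51233687e-03,
        7.29100960e+01, -6.59293909e+00]), 'joint_velocities': array([ 0.06319293, -0.02224066, -0.01286502,  0.01385647, -0.01274776,
       -0.00794812]), 'effort': array([ 1.99917537e-03, -5.27615726e+01, -2.78623849e+01, -1.26638674e-04,
        1.31160571e-02,  4.69330951e-05]), 'tool_pos': array([ 0.24652382, -0.54621473,  0.22153471]), 'eef_rot': array([[-9.11542386e-01, -5.57540039e-04,  4.11205748e-01],
       [-4.11206053e-01,  1.83129060e-03, -9.11540580e-01],
       [-2.44816850e-04, -9.99998168e-01, -1.89856284e-03]]), 'force': array([ 0.69576783,  0.36556109, -0.52028934]), 'ft_torque': array([-0.03205358, -0.01401724, -0.00366721]), 'grip_width': 0.9979167578712583}
scene {'fx': 454.0585384053844, 'fy': 454.0585384053844, 'cx': 268.6665542552022, 'cy': 211.287437406711, 'T': array([[-0.7301578 ,  0.47549239, -0.4906899 ,  1.00931261],
       [ 0.68327759,  0.50690412, -0.52552826,  0.40518687],
       [-0.00115196, -0.71899597, -0.69501329,  0.80651362],
       [ 0.     
[... 160 characters left out ...]
 array([[-4.53193245e-01,  5.10642859e-01, -7.30657070e-01,
         1.40614711e+00],
       [ 8.91412251e-01,  2.59348684e-01, -3.71648299e-01,
         3.00168743e-01],
       [-2.84600738e-04, -8.19745162e-01, -5.72728372e-01,
         7.95738740e-01],
       [ 0.00000000e+00,  0.00000000e+00,  0.00000000e+00,
         1.00000000e+00]])}
wrist {'fx': 356.8025233712891, 'fy': 356.8025233712891, 'cx': 285.0712126880609, 'cy': 204.6052539045242, 'T': array([[ 0.41166538, -0.87230806, -0.26383758,  0.31535102],
       [-0.91133425, -0.39442576, -0.11789068, -0.51534033],
       [-0.00122735,  0.28897574, -0.95733563,  0.37369144],
       [ 0.        ,  0.        ,  0.        ,  1.        ]])}
```

View pics/scene0.png

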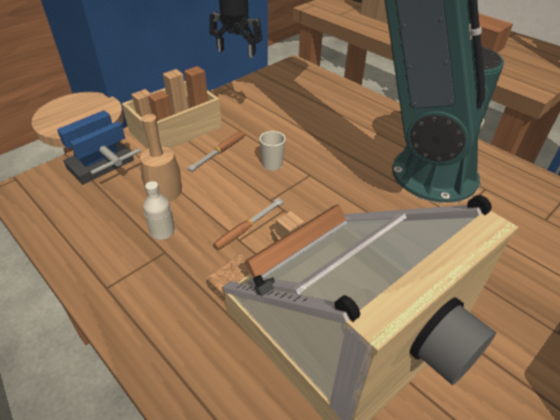

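View pics/side0.png

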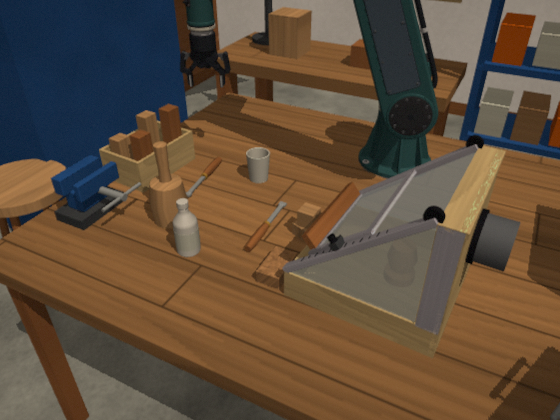

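View pics/wrist0.png

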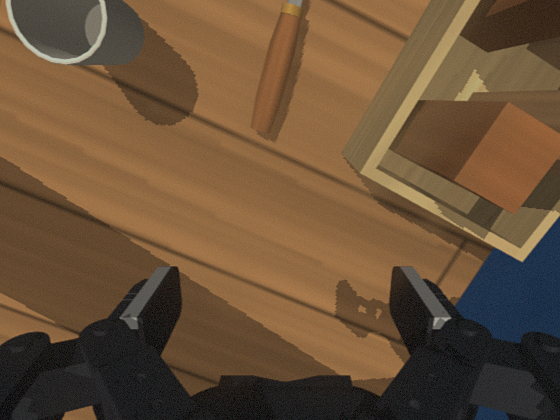

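The hood stands at the lower right of the scene view, its lip running from about (250,268) to (342,210) with the dark pointer near (262,284). The side view has the lip at about (310,240)–(358,188) and the pointer at about (335,243). Next I'll take enlarged crops and depth there.

```bash
cat > h.py <<'E'
import numpy as np,cv2
def load(n,k=0):
    from station import optics
    return cv2.imread(f"pics/{n}{k}.png"),np.load(f"pics/{n}{k}.npy"),np.load(f"pics/{n}{k}T.npy"),optics.camera_params(n)
def cloud(n,k=0):
    p,d,T,c=load(n,k)
    v,u=np.mgrid[:d.shape[0],:d.shape[1]]
    X=np.stack([(u-c["cx"])/c["fx"]*d,(v-c["cy"])/c["fy"]*d,d],-1)
    return p,d,X@T[:3,:3].T+T[:3,3]
E
python3 - <<'E'
from h import *
for n,(a,b,c,d) in dict(scene=(215,190,500,400),side=(260,130,500,340)).items():
    p=load(n)[0][b:d,a:c]; s=min(800/(c-a),600/(d-b)); s=int(s*10)/10
    cv2.imwrite(f"pics/{n}0c.png",cv2.resize(p,None,fx=s,fy=s,interpolation=cv2.INTER_CUBIC)); print(n,s)
for n,pts in dict(scene=[(255,262),(252,268),(300,238),(340,212),(342,216),(262,284),(270,288),(230,288),(340,310),(480,205),(346,305),(250,290),(300,298),(420,217),(460,210)],side=[(310,238),(333,215),(357,190),(334,242),(290,268),(400,228),(434,216),(470,146),(420,165)]).items():
    P,D,X=cloud(n)
    for u,v in pts: print(n,u,v,D[v,u].round(3),X[v,u].round(3))
E
```

```text
scene 2.8
side 2.8
scene 255 262 0.845 [ 0.658 -0.008  0.152]
scene 252 268 0.839 [ 0.67  -0.004  0.148]
scene 300 238 0.896 [0.549 0.003 0.146]
scene 340 212 0.947 [0.436 0.01  0.147]
scene 342 216 0.947 [0.438 0.017 0.141]
scene 262 284 0.748 [0.707 0.065 0.201]
scene 270 288 0.752 [0.699 0.076 0.192]
scene 230 288 0.869 [ 0.707 -0.028  0.097]
scene 340 310 0.574 [0.721 0.228 0.318]
scene 480 205 0.7 [0.423 0.255 0.326]
scene 346 305 0.558 [0.721 0.235 0.336]
scene 250 290 0.801 [0.706 0.032 0.15 ]
scene 300 298 0.67 [0.708 0.149 0.249]
scene 420 217 0.806 [0.422 0.17  0.239]
scene 460 210 0.731 [0.425 0.23  0.299]
side 310 238 1.026 [ 0.666 -0.007  0.147]
side 333 215 1.102 [0.561 0.004 0.142]
side 357 190 1.194 [0.432 0.016 0.138]
side 334 242 0.933 [0.716 0.064 0.2  ]
side 290 268 1.041 [ 0.708 -0.033  0.085]
side 400 228 0.846 [0.716 0.183 0.275]
side 434 216 0.8 [0.718 0.234 0.32 ]
side 470 146 1.009 [0.429 0.246 0.315]
side 420 165 1.109 [0.407 0.15  0.232]
```

View pics/scene0c.png

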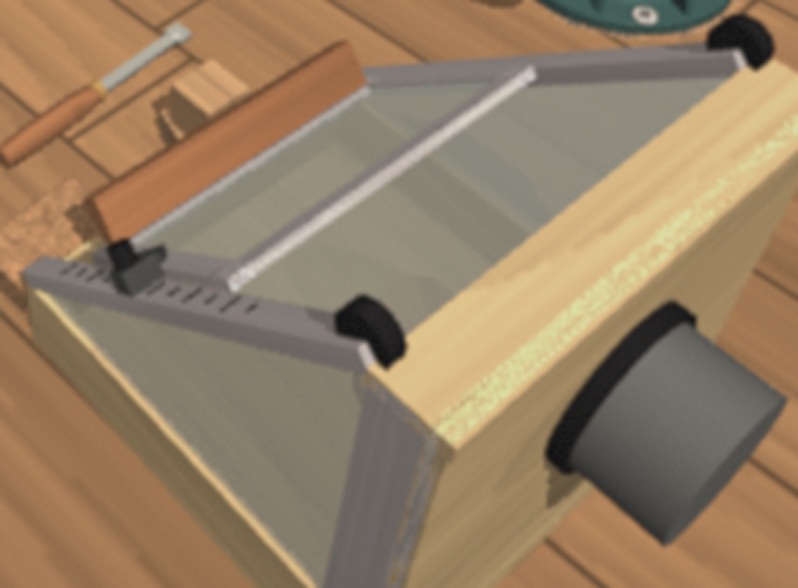

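View pics/side0c.png

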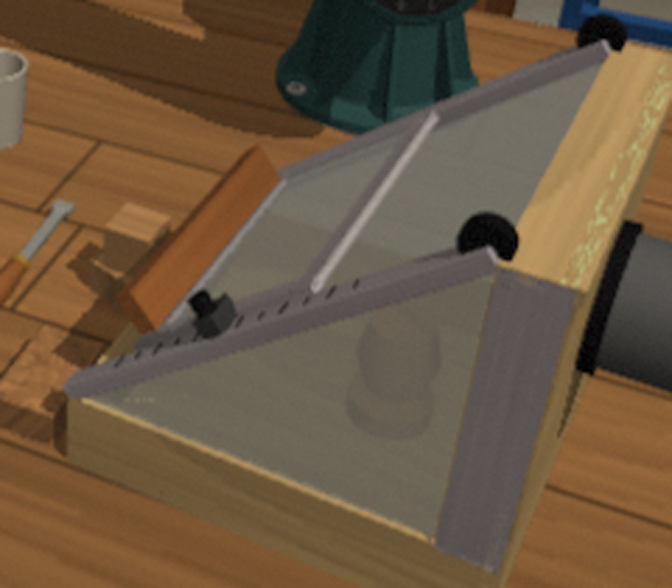

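```bash
cat >> h.py <<'E'
def lipfit(n,k=0,box=None,show=True):
    P,D,X=cloud(n,k)
    hsv=cv2.cvtColor(P,cv2.COLOR_BGR2HSV)
    return P,D,X,hsv
E
python3 - <<'E'
from h import *
# yaw from rails: use several points; lip mask
for n,poly in dict(scene=[(248,262),(340,206),(347,220),(256,276)],side=[(304,234),(354,183),(360,192),(314,246)]).items():
    P,D,X=cloud(n)
    m=np.zeros(D.shape,np.uint8);cv2.fillPoly(m,[np.array(poly)],1)
    Z=X[(m>0)&(D>0)]
    # robust plane
    best=None;rng=np.random.default_rng(0)
    for i in range(500):
        a=Z[rng.choice(len(Z),3,replace=False)];nn=np.cross(a[1]-a[0],a[2]-a[0]);nn/=np.linalg.norm(nn)+1e-12
        c=(abs((Z-a[0])@nn)<.003).sum()
        if best is None or c>best[0]:best=(c,a[0],nn)
    I=Z[abs((Z-best[1])@best[2])<.003];mu=I.mean(0);u,s,v=np.linalg.svd(I-mu);print(n,len(Z),len(I),mu.round(4),"normal",v[2].round(3),"long",v[0].round(3),"yaw",np.degrees(np.arctan2(v[0][1],v[0][0])))
    t=(I-mu)@v[0];print(np.percentile(t,[0,1,99,100]))
    np.save(f"pics/lip_{n}.npy",I)
# hue stats around pointer
    P,D,X=cloud(n)
    a=(240,270,285,300) if n=="scene" else (322,228,348,258)
    for v in range(a[1],a[3],2):
        print(v,[f"{P[v,u].max()}" for u in range(a[0],a[2],2)])
E
```

```text
scene 1799 1720 [0.5579 0.0048 0.1446] normal [0.048 0.767 0.64 ] long [ 0.997 -0.071  0.01 ] yaw -4.0608121102780395
[-0.12975297 -0.12411078  0.11158825  0.11400892]
270 ['174', '119', '120', '110', '113', '101', '129', '173', '179', '181', '179', '178', '179', '170', '158', '163', '172', '150', '140', '139', '140', '138', '138']
272 ['173', '122', '113', '100', '107', '109', '107', '165', '181', '177', '178', '178', '166', '159', '170', '161', '144', '137', '139', '139', '138', '138', '138']
274 ['188', '186', '122', '109', '123', '119', '101', '135', '173', '158', '154', '158', '168', '170', '156', '141', '139', '139', '138', '137', '138', '138', '144']
276 ['187', '194', '159', '158', '141', '129', '111', '92', '85', '43', '46', '142', '162', '149', '139', '138', '128', '136', '139', '138', '140', '144', '148']
278 ['188', '198', '212', '187', '145', '116', '94', '35', '29', '36', '34', '81', '129', '120', '109', '81', '64', '115', '137', '141', '148', '150', '148']
280 ['189', '203', '161', '125', '110', '103', '95', '38', '33', '38', '37', '43', '70', '61', '56', '61', '58', '
[... 2240 characters left out ...]
, '51', '88', '92']
242 ['138', '122', '106', '103', '41', '17', '30', '52', '53', '53', '53', '62', '77']
244 ['117', '102', '94', '74', '36', '35', '38', '49', '51', '54', '52', '86', '73']
246 ['101', '90', '78', '66', '37', '33', '33', '35', '49', '54', '84', '65', '98']
248 ['76', '73', '74', '74', '46', '34', '31', '32', '37', '81', '106', '101', '96']
250 ['77', '72', '79', '79', '57', '46', '41', '60', '90', '99', '92', '91', '93']
252 ['57', '73', '79', '87', '97', '100', '100', '95', '96', '91', '91', '91', '90']
254 ['103', '104', '102', '99', '97', '95', '94', '94', '90', '92', '92', '90', '89']
256 ['98', '99', '94', '94', '95', '95', '93', '93', '91', '89', '102', '106', '109']
```

```bash
cat >> h.py <<'E'
a=np.radians(3.8); hx=np.array([np.sin(a),np.cos(a),0]); hy=np.array([-np.cos(a),np.sin(a),0]); ez=np.array([0,0,1.])
c4,s4=np.cos(np.radians(40)),np.sin(np.radians(40))
S=c4*hx+s4*ez; N=-s4*hx+c4*ez
R=np.stack([S,hy,N],1)   # slope frame: up slope, along lip, out
E
python3 - <<'E'
from h import *
for n in("scene","side"):
    I=np.load(f"pics/lip_{n}.npy")@R
    print(n,"lip s,y,n pct",np.percentile(I,[0.5,2,10,50,90,98,99.5],axis=0).round(4).tolist())
    P,D,X=cloud(n)
    b=(250,272,278,298) if n=="scene" else (322,230,350,256)
    print("dark")
    for v in range(b[1],b[3]):
        r=[]
        for u in range(b[0],b[2]):
            if P[v,u].max()<88 and D[v,u]>0: r.append((u,v,*(X[v,u]@R).round(3)))
        for q in r[::3]: print(*q[:2],"%.3f %.3f %.3f"%q[2:],P[q[1],q[0]].max(),end=" | ")
        print()
E
```

```text
scene lip s,y,n pct [[0.1221, -0.6687, 0.0669], [0.1224, -0.6652, 0.0677], [0.1232, -0.6485, 0.0705], [0.1249, -0.5599, 0.0839], [0.1266, -0.4587, 0.0972], [0.1275, -0.435, 0.1002], [0.1278, -0.4309, 0.1008]]
dark



260 275 0.208 -0.695 0.094 87 | 
256 276 0.203 -0.700 0.095 85 | 259 276 0.210 -0.698 0.094 31 | 
253 277 0.114 -0.669 0.067 87 | 256 277 0.206 -0.702 0.094 35 | 259 277 0.216 -0.701 0.095 30 | 
253 278 0.201 -0.706 0.094 63 | 256 278 0.211 -0.705 0.095 29 | 259 278 0.217 -0.702 0.094 32 | 262 278 0.214 -0.696 0.090 81 | 272 278 0.212 -0.679 0.080 64 | 
252 279 0.206 -0.710 0.095 86 | 255 279 0.214 -0.708 0.095 30 | 258 279 0.215 -0.704 0.093 39 | 261 279 0.216 -0.700 0.090 33 | 268 279 0.205 -0.683 0.080 69 | 271 279 0.214 -0.682 0.080 55 | 
253 280 0.205 -0.709 0.093 67 | 256 280 0.212 -0.707 0.092 33 | 259 280 0.217 -0.704 0.091 37 | 262 280 0.214 -0.698 0.087 43 | 265 280 0.202 -0.688 0.080 68 | 268 280 0.214 -0.688 0.081 56 | 271 280 0.219 -0.686 0.080 60 | 
253 281 0.206 -0.710 0.092 79 | 256 281 0.213 -0.708 0.091 32 | 259 281 0.215 -0.704 0.089 38 | 262 281 0.217
[... 5490 characters left out ...]
0.211 -0.710 0.067 30 | 340 248 0.215 -0.706 0.064 81 | 
322 249 0.151 -0.682 0.063 73 | 325 249 0.158 -0.682 0.061 73 | 328 249 0.174 -0.693 0.064 77 | 331 249 0.198 -0.711 0.070 42 | 334 249 0.204 -0.711 0.068 32 | 337 249 0.211 -0.712 0.066 41 | 
322 250 0.155 -0.689 0.064 77 | 325 250 0.166 -0.693 0.064 78 | 328 250 0.177 -0.697 0.064 79 | 331 250 0.188 -0.703 0.064 69 | 334 250 0.202 -0.711 0.065 41 | 337 250 0.207 -0.708 0.062 80 | 
322 251 0.159 -0.695 0.065 71 | 325 251 0.167 -0.696 0.063 80 | 328 251 0.182 -0.705 0.065 68 | 331 251 0.190 -0.706 0.063 82 | 335 251 0.203 -0.711 0.063 83 | 
322 252 0.163 -0.700 0.065 57 | 325 252 0.171 -0.702 0.063 81 | 
322 253 0.165 -0.704 0.064 81 |
```

Run:
```python
from h import *
L=R@[.1165,-.551,.1022];C=R@[.1085,-.551,.1022];F=R@[.200,-.551,.1022]
print("lip",L,"corner",C,"corner final",F,"hx",C@hx,F@hx)
for n,pts in dict(scene=[(150,120),(160,165),(152,187),(160,215),(160,235),(272,137),(272,160),(240,230),(280,205),(290,222),(297,215),(235,272),(215,277)],side=[(162,147),(183,206),(187,240),(258,155),(310,215),(305,208),(270,265)]).items():
    P,D,X=cloud(n)
    for u,v in pts: print(n,u,v,X[v,u].round(3))
    m=X[...,2]>.16; m&=(X[...,0]>.2)&(X[...,1]<0)&(D>0)&(X[...,0]<.9)
    print(n,"tall",X[m].min(0),X[m].max(0))
```

```text
lip [ 0.55134944 -0.01301741  0.1531745 ] corner [ 0.55094329 -0.0191323   0.1480322 ] corner final [0.55558864 0.05080667 0.20684726] hx 0.017422928368444803 0.0875159949138313
scene 150 120 [ 0.594 -0.441  0.229]
scene 160 165 [ 0.606 -0.414  0.119]
scene 152 187 [ 0.681 -0.322  0.151]
scene 160 215 [ 0.685 -0.306  0.079]
scene 160 235 [ 0.696 -0.309  0.017]
scene 272 137 [ 0.28  -0.362  0.072]
scene 272 160 [ 0.321 -0.319  0.037]
scene 240 230 [ 0.547 -0.19   0.019]
scene 280 205 [ 0.409 -0.196  0.008]
scene 290 222 [ 0.485 -0.086  0.08 ]
scene 297 215 [ 0.395 -0.147 -0.002]
scene 235 272 [ 0.645 -0.091  0.034]
scene 215 277 [ 0.685 -0.109  0.035]
scene tall [ 0.2007536  -1.539457    0.16000499] [ 6.53527925e-01 -2.43518146e-05  5.25106099e-01]
side 162 147 [ 0.598 -0.439  0.226]
side 183 206 [ 0.684 -0.324  0.14 ]
side 187 240 [ 0.699 -0.313  0.052]
side 258 155 [ 0.268 -0.357  0.06 ]
side 310 215 [ 0.507 -0.076  0.08 ]
side 305 208 [ 0.485 -0.099  0.08 ]
side 270 265 [ 0.669 -0.103  0.033]
side tall [ 0.20012968 -1.3821582   0.16002129] [ 6.09964000e-01 -2.47876153e-05  5.43879108e-01]
```

Lip underside edge is at about (0.551,-0.019,0.148), and it has to travel about 92 mm up the slope. I'll shut the jaws and turn so that the jaw axis lies along the lip.

```bash
python3 -m handwheel '0 0 0 0 -10.3;0 0 0 0 -10.3;0 0 0 0 -10.3;0 0 0 0 -10.3;0 0 0 0 -10.3;0 0 0 0 -10.4;0 0 0 0 0' 60; python3 -c "
from station import read_state as r
s=r();print(s['tool_pos'],s['eef_rot'],s['q'],s['grip_width'])"
```

```text
clock: 1.02
tool_pos: [0.2466, -0.5467, 0.2221]
eef_rot: [[-0.068, -0.0, 0.998], [-0.998, 0.001, -0.068], [-0.001, -1.0, -0.0]]
force: [0.0, -0.0, 1.1]
grip_width: -0.001
[ 0.24664265 -0.5466518   0.22206849] [[-6.81862420e-02 -2.44993391e-04  9.97672580e-01]
 [-9.97672376e-01  7.01432930e-04 -6.81860558e-02]
 [-6.83095268e-04 -9.99999724e-01 -2.92251214e-04]] [-7.23120721e+01  2.05719018e+01  8.65622183e+01 -1.21645226e-03
  7.29084341e+01 -6.84019013e+01] -0.0006518257692108306
```

```bash
python3 -m handwheel '0 -0.8 0 0.45 0;0 -0.8 0 0.45 0;0 -0.8 0 0.45 0;0 -0.8 0 0.45 0;0 -0.8 0 0.45 0;0 -0.8 0 0.45 0;0 -0.8 0 0.45 0;0 0 0 0 0'; python3 -c "
from station import read_state as r
s=r();print(s['tool_pos'],s['eef_rot'],s['q'],s['grip_width'])"
```

```text
clock: 2.02
tool_pos: [0.4591, -0.2211, 0.2224]
eef_rot: [[-0.066, 0.0, 0.998], [-0.998, 0.001, -0.066], [-0.001, -1.0, 0.0]]
force: [-0.7, 0.2, 0.6]
grip_width: -0.001
[ 0.45911829 -0.22105679  0.22238082] [[-6.56723115e-02  4.14363394e-04  9.97841158e-01]
 [-9.97840612e-01  1.09755434e-03 -6.56727313e-02]
 [-1.12239726e-03 -9.99999312e-01  3.41389692e-04]] [-3.35304422e+01  1.31092382e+01  9.75078706e+01  7.00124250e-02
  6.93978513e+01 -2.97896169e+01] -0.0011207182493406197
```

```bash
python3 -m handwheel '0 -0.62 0 0.33 0;0 -0.62 0 0.33 0;0 -0.62 0 0.33 0;0 -0.6 0 0.33 0;0 0 0.4 0 0;0 0 0.4 0 0;0 0 0.4 0 0;0 0 0 0 0'
python3 - <<'E'
from station import read_state as r,optics
from h import *
s=r();print(s['tool_pos'],s['q'],s['force'])
for n in("side","wrist","scene"):
    T=optics.camera_params(n)["T"];p,d=optics.camera(n);cv2.imwrite(f"pics/{n}1.png",p[:,:,::-1]);np.save(f"pics/{n}1.npy",d);np.save(f"pics/{n}1T.npy",T)
E
```

```text
clock: 3.02
tool_pos: [0.5447, -0.0828, 0.1487]
eef_rot: [[-0.07, -0.004, 0.998], [-0.998, 0.001, -0.07], [-0.001, -1.0, -0.004]]
force: [0.3, -0.0, 0.4]
grip_width: 0.001
[ 0.54466299 -0.08278168  0.14870361] [-1.58142062e+01  2.12145039e+01  9.73533947e+01 -2.00436346e-02
  6.16845454e+01 -1.18031356e+01] [ 0.28055212 -0.01555098  0.44784957]
```

View pics/side1.png

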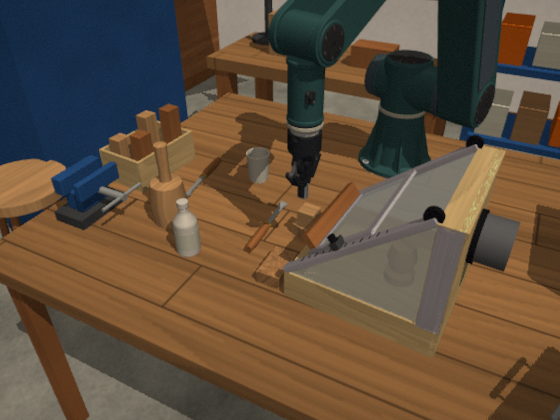

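View pics/wrist1.png

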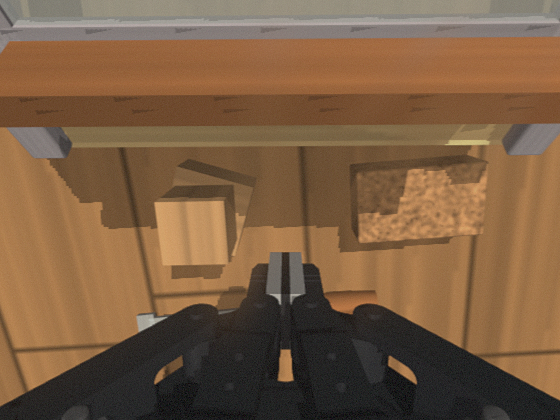

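View pics/scene1.png

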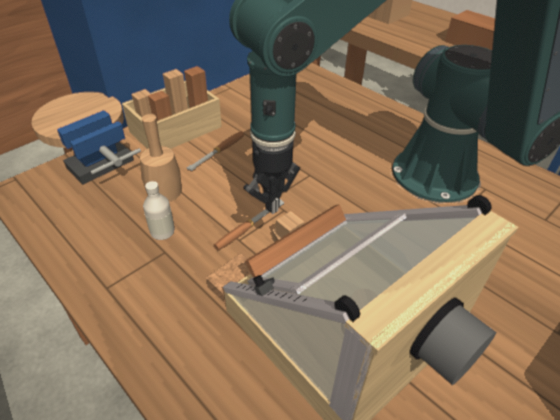

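The side view shows the shut fingers at (303,190) in front of the lip. In the wrist view the tips are at (285,275) and the lip band, rows 40–125, is ahead and clear. Now I'll move in and make contact.

```bash
python3 -m handwheel '0 -0.3 0 0 0;0 -0.3 0 0 0;0 -0.12 0 0 0;0 -0.05 0 0 0;0 0 0 0 0'; python3 -m handwheel '0 -0.04 0 0 0;0 -0.04 0 0 0;0 -0.04 0 0 0;0 0 0 0 0'; python3 -m handwheel '0 -0.04 0 0 0;0 -0.04 0 0 0;0 0 0 0 0'
```

```text
clock: 3.8
tool_pos: [0.5496, -0.0359, 0.1504]
eef_rot: [[-0.066, -0.0, 0.998], [-0.998, -0.0, -0.066], [0.0, -1.0, 0.0]]
force: [0.3, -0.8, 0.2]
grip_width: -0.002
clock: 4.3
tool_pos: [0.5501, -0.0289, 0.1504]
eef_rot: [[-0.067, -0.0, 0.998], [-0.998, 0.0, -0.067], [-0.0, -1.0, -0.0]]
force: [-0.4, 0.1, 0.8]
grip_width: -0.003
clock: 4.68
tool_pos: [0.5504, -0.0239, 0.1504]
eef_rot: [[-0.066, -0.0, 0.998], [-0.998, 0.0, -0.066], [-0.0, -1.0, -0.0]]
force: [0.7, -0.3, -0.6]
grip_width: -0.002
```

```bash
python3 -m handwheel '0 -0.04 0 0 0;0 -0.04 0 0 0;0 0 0 0 0'
python3 - <<'E'
from station import read_state as r,optics
from h import *
s=r();print(s['tool_pos'],s['force'])
for n in("side","wrist"):
    p,d=optics.camera(n);
    q=p[120:280,250:420] if n=="side" else p
    cv2.imwrite(f"pics/{n}2.png",cv2.resize(q,None,fx=4 if n=="side" else 1,fy=4 if n=="side" else 1)[:,:,::-1]);np.save(f"pics/{n}2.npy",d)
E
```

```text
clock: 5.05
tool_pos: [0.5507, -0.0191, 0.1504]
eef_rot: [[-0.066, -0.0, 0.998], [-0.998, 0.0, -0.066], [-0.0, -1.0, -0.0]]
force: [0.8, -0.1, 0.8]
grip_width: -0.004
[ 0.55070042 -0.01913705  0.15041412] [ 0.83477842 -0.08594993  0.82326927]
```

View pics/side2.png

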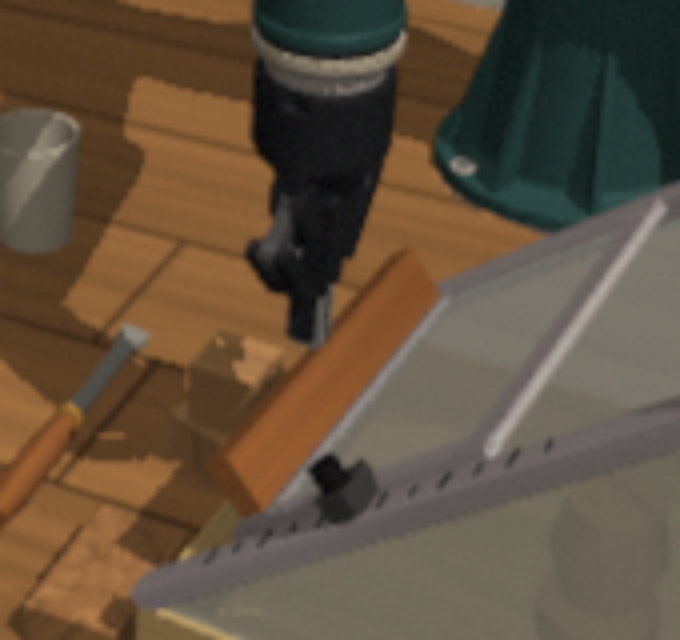

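View pics/wrist2.png

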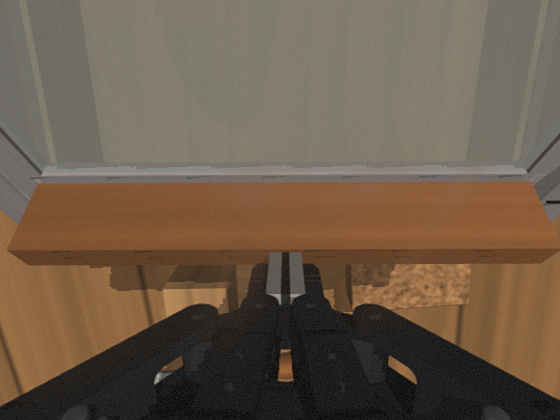

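Run:
```python
from h import *
from station import optics,read_state
s=read_state();t=s['tool_pos']
for n in("side","wrist"):
    c=optics.camera_params(n);Ti=np.linalg.inv(c["T"])
    for nm,p in dict(tcp=t,tip=t-[0,0,.025],tipb=t-[0,0,.038],lipL=R@[.1165,-.431,.1022],lipmid=R@[.1165,-.551,.1022],corner=R@[.1085,-.551,.1022]).items():
        q=Ti[:3,:3]@p+Ti[:3,3];print(n,nm,(c["fx"]*q[0]/q[2]+c["cx"]).round(1),(c["fy"]*q[1]/q[2]+c["cy"]).round(1),q[2].round(3))
c=optics.camera_params("wrist");d=np.load("pics/wrist2.npy");T=c["T"]
for u,v in [(276,258),(292,258),(278,275),(292,290),(276,300),(270,320),(285,200),(285,230),(285,247),(200,256),(200,261),(200,247),(200,240),(200,190)]:
    z=d[v,u];X=T[:3,:3]@[(u-c["cx"])/c["fx"]*z,(v-c["cy"])/c["fy"]*z,z]+T[:3,3];print(u,v,X.round(4),"s,y,n",(X@R).round(4),"hx",(X@hx).round(4))
print("tcp hx",t@hx)
```

```text
side tcp 325.6 207.0 1.113
side tip 325.1 215.8 1.128
side tipb 324.8 220.2 1.135
side lipL 349.7 182.6 1.194
side lipmid 328.1 206.9 1.109
side corner 325.6 207.9 1.114
wrist tcp 281.8 263.5 0.167
wrist tip 282.2 242.6 0.191
wrist tipb 282.4 233.7 0.203
wrist lipL 18.8 253.6 0.163
wrist lipmid 282.2 253.6 0.163
wrist corner 282.3 260.9 0.169
276 258 [ 0.5494 -0.0069  0.1705] s,y,n [ 0.1322 -0.5486  0.1116] hx 0.0296
292 258 [ 0.5558 -0.0078  0.1694] s,y,n [ 0.1311 -0.5551  0.1111] hx 0.029
278 275 [ 0.5504 -0.007   0.1848] s,y,n [ 0.1414 -0.5497  0.1226] hx 0.0295
292 290 [ 0.5554 -0.0074  0.1952] s,y,n [ 0.148  -0.5546  0.1306] hx 0.0294
276 300 [ 0.5502 -0.0061  0.203 ] s,y,n [ 0.1538 -0.5494  0.136 ] hx 0.0304
270 320 [ 0.5488 -0.0058  0.2139] s,y,n [ 0.1609 -0.5479  0.1441] hx 0.0306
285 200 [0.5541 0.0086 0.1405] s,y,n [ 0.125  -0.5523  0.0785] hx 0.0453
285 230 [ 0.5534 -0.0016  0.1532] s,y,n [ 0.1254 -0.5523  0.0948] hx 0.0351
285 247 [ 0.553  -0.0071  0.1594] s,y,n [ 0.1251 -0.5523  0.1031] hx 0.0296
200 256 [ 0.5145 -0.0106  0.1556] s,y,n [ 0.118  -0.5141  0.1041] hx 0.0235
200 261 [ 0.5133 -0.0145  0.1525] s,y,n [ 0.113  -0.5131  0.1043] hx 0.0196
200 247 [ 0.5163 -0.0045  0.1597] s,y,n [ 0.1254 -0.5155  0.1033] hx 0.0297
200 240 [ 0.5159 -0.0025  0.1567] s,y,n [ 0.125  -0.5149  0.0997] hx 0.0317
200 190 [0.514  0.0155 0.1378] s,y,n [ 0.1265 -0.5118  0.0738] hx 0.0495
tcp hx 0.01722768695854272
```

Run:
```python
from h import *
from station import optics
P,D,X=cloud("wrist",1)
for v in range(244,300,4): print(v,[ (X[v,u]).round(3).tolist() for u in (276,292)],D[v,276].round(3))
t=np.array([.5447,-.0828,.1487])
for n in("side","scene"):
    P,D,X=cloud(n,1)
    c=optics.camera_params(n);Ti=np.linalg.inv(c["T"]);q=Ti[:3,:3]@t+Ti[:3,3];u0,v0=int(c["fx"]*q[0]/q[2]+c["cx"]),int(c["fy"]*q[1]/q[2]+c["cy"]);print(n,"tcp px",u0,v0)
    for v in range(v0-16,v0+14,2): print(v,[(X[v,u]-t).round(3).tolist() for u in range(u0-4,u0+5,4)])
    b=P[v0-60:v0+40,u0-60:u0+60];cv2.imwrite(f"pics/{n}1z.png",cv2.resize(b,None,fx=5,fy=5,interpolation=cv2.INTER_CUBIC))
```

```text
244 [[0.535, -0.136, 0.0], [0.55, -0.137, 0.0]] 0.326
248 [[0.535, -0.14, 0.001], [0.549, -0.142, -0.0]] 0.327
252 [[0.544, -0.071, 0.164], [0.551, -0.072, 0.163]] 0.15
256 [[0.544, -0.071, 0.166], [0.551, -0.071, 0.168]] 0.148
260 [[0.545, -0.071, 0.171], [0.551, -0.071, 0.171]] 0.143
264 [[0.545, -0.07, 0.176], [0.551, -0.071, 0.175]] 0.139
268 [[0.545, -0.07, 0.179], [0.551, -0.071, 0.178]] 0.136
272 [[0.545, -0.071, 0.181], [0.551, -0.071, 0.181]] 0.134
276 [[0.545, -0.071, 0.185], [0.551, -0.071, 0.185]] 0.13
280 [[0.545, -0.071, 0.187], [0.551, -0.071, 0.187]] 0.128
284 [[0.545, -0.071, 0.19], [0.551, -0.072, 0.19]] 0.125
288 [[0.545, -0.071, 0.193], [0.551, -0.072, 0.192]] 0.123
292 [[0.545, -0.07, 0.197], [0.551, -0.071, 0.196]] 0.119
296 [[0.545, -0.072, 0.197], [0.55, -0.073, 0.196]] 0.119
side tcp px 301 199
183 [[0.045, 0.008, 0.073], [0.028, 0.01, 0.064], [0.012, 0.012, 0.056]]
185 [[0.032, 0.002, 0.059], [0.026, 0.009, 0.057], [0.008, 0.011, 0.048]]
187 [[0.012, -0.007, 0.039], [0.029, 0.01, 0.054], [0.008, 0.011, 0.042]]
189 [[0.01, -0.008, 0.032], [0.013, 0.003, 0.037
[... 1370 characters left out ...]
.0, 0.022], [0.009, 0.007, 0.024], [0.002, 0.011, 0.022]]
211 [[-0.094, -0.117, -0.137], [0.01, 0.008, 0.02], [0.002, 0.011, 0.016]]
213 [[-0.091, -0.113, -0.139], [0.009, 0.007, 0.012], [-0.113, -0.107, -0.15]]
215 [[-0.093, -0.115, -0.149], [-0.1, -0.108, -0.149], [-0.11, -0.103, -0.152]]
217 [[-0.086, -0.108, -0.147], [-0.096, -0.104, -0.151], [-0.103, -0.097, -0.15]]
219 [[-0.084, -0.106, -0.151], [-0.09, -0.097, -0.148], [-0.097, -0.09, -0.148]]
221 [[-0.077, -0.099, -0.148], [-0.085, -0.092, -0.148], [-0.093, -0.087, -0.15]]
223 [[-0.072, -0.093, -0.147], [-0.082, -0.089, -0.151], [-0.089, -0.082, -0.151]]
225 [[-0.07, -0.091, -0.151], [-0.076, -0.083, -0.15], [-0.082, -0.075, -0.148]]
```

View pics/side1z.png

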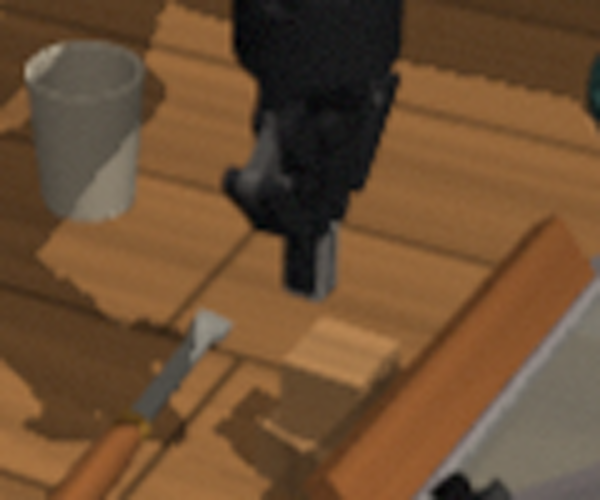

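All three cameras show the shut tips ending about 12 mm *above* the reported TCP, not 25 mm below it. Right now they hover just above the lip's outer edge, which fits with no force being felt. I'll back off, go about 37 mm lower, and come in again.

```bash
python3 -m handwheel '0 0.4 0 0 0;0 0.4 0 0 0;0 0 0 0 0;0 0 0.3 0 0;0 0 0.31 0 0;0 0 0 0 0'; python3 -m handwheel '0 -0.25 0 0 0;0 -0.15 0 0 0;0 -0.08 0 0 0;0 0 0 0 0';python3 -m handwheel '0 -0.04 0 0 0;0 -0.04 0 0 0;0 0 0 0 0';  python3 - <<'E'
from station import read_state as r,optics
from h import *
s=r();print(s['tool_pos'],s['force'],s['tool_pos']@hx)
p,d=optics.camera("side");cv2.imwrite("pics/side3.png",cv2.resize(p[120:280,250:420],None,fx=4,fy=4)[:,:,::-1])
p,d=optics.camera("wrist");cv2.imwrite("pics/wrist3.png",p[:,:,::-1])
E
```

```text
clock: 5.9
tool_pos: [0.5462, -0.0662, 0.1126]
eef_rot: [[-0.066, -0.003, 0.998], [-0.998, 0.001, -0.066], [-0.001, -1.0, -0.003]]
force: [0.1, 0.1, 0.1]
grip_width: 0.0
clock: 6.4
tool_pos: [0.5496, -0.0379, 0.1141]
eef_rot: [[-0.066, 0.0, 0.998], [-0.998, -0.0, -0.066], [0.0, -1.0, 0.0]]
force: [0.5, 0.3, -0.4]
grip_width: -0.001
clock: 6.78
tool_pos: [0.5497, -0.0337, 0.1138]
eef_rot: [[-0.067, -0.0, 0.998], [-0.998, 0.0, -0.067], [-0.0, -1.0, -0.0]]
force: [0.0, -0.4, 0.9]
grip_width: 0.005
[ 0.54970843 -0.03372215  0.11376979] [ 0.02435051 -0.40858724  0.9186455 ] 0.0027833136287206428
```

View pics/wrist3.png

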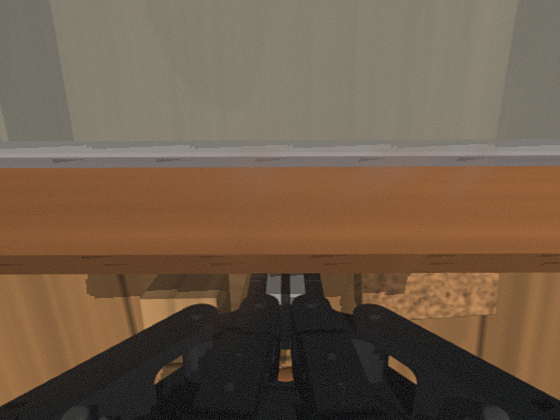

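View pics/side3.png

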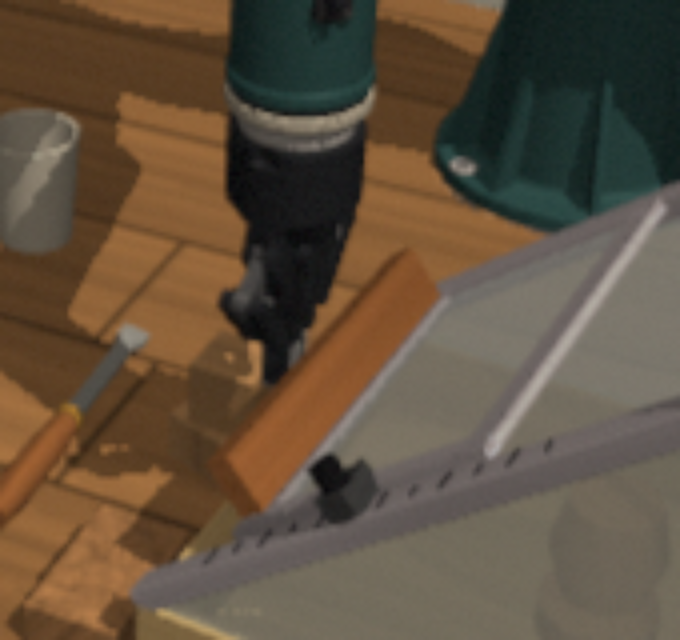

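The tips are now hidden behind the lip (wrist row ~272), just short of contact. I'll push up along the slope.

```bash
python3 -m handwheel '0 -0.08 0 0 0;0 -0.05 -0.03 0 0;0 -0.06 -0.05 0 0;0 -0.06 -0.05 0 0'; python3 -m handwheel '0 -0.06 -0.05 0 0;0 -0.06 -0.05 0 0;0 -0.06 -0.05 0 0;0 0 0 0 0'
python3 - <<'E'
from station import read_state as r,optics
from h import *
s=r();print(s['tool_pos'],s['force'],s['tool_pos']@R)
T=optics.camera_params("side")["T"];p,d=optics.camera("side");cv2.imwrite("pics/side4.png",p[:,:,::-1]);np.save("pics/side4.npy",d);np.save("pics/side4T.npy",T)
cv2.imwrite("pics/side4c.png",cv2.resize(p[120:280,250:420],None,fx=4,fy=4)[:,:,::-1])
E
```

```text
clock: 7.38
tool_pos: [0.5508, -0.0207, 0.1223]
eef_rot: [[-0.066, 0.0, 0.998], [-0.998, -0.003, -0.066], [0.003, -1.0, 0.0]]
force: [-2.4, -8.7, 5.3]
grip_width: 0.002
clock: 7.88
tool_pos: [0.5516, -0.0095, 0.1315]
eef_rot: [[-0.066, 0.0, 0.998], [-0.998, -0.003, -0.066], [0.003, -1.0, 0.001]]
force: [-2.8, -6.9, 5.6]
grip_width: 0.003
[ 0.5516343  -0.0095382   0.13148433] [-2.76256163 -6.86993516  5.58489296] [ 0.10523166 -0.55105365  0.08334076]
```

View pics/side4c.png

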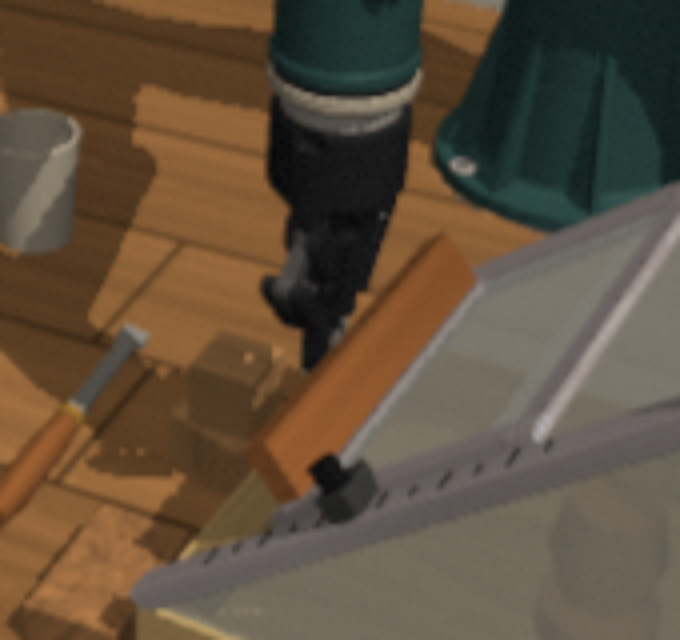

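The window has moved (the lip edge is now at about (268,470) in the crop). Now I'll measure the lip's travel.

```bash
cat > m.py <<'E'
from h import *
def lip(n,k):
    P,D,X=cloud(n,k);Q=X@R
    hsv=cv2.cvtColor(P,cv2.COLOR_BGR2HSV)
    m=(D>0)&(Q[...,1]>-.66)&(Q[...,1]<-.44)&(Q[...,2]>.078)&(Q[...,2]<.097)&(Q[...,0]>.09)&(Q[...,0]<.3)&(hsv[...,1]>110)
    s=Q[m][:,0];h,e=np.histogram(s,bins=np.arange(.09,.3,.002));c=e[h.argmax()]+.001
    z=s[abs(s-c)<.005];return len(z),z.mean()-.008
if __name__=="__main__":
    import sys
    from station import optics,read_state
    k=sys.argv[1];st=read_state();print(st["tool_pos"]@R,st["force"])
    for n in("scene","side"):
        T=optics.camera_params(n)["T"];p,d=optics.camera(n)
        cv2.imwrite(f"pics/{n}{k}.png",p[:,:,::-1]);np.save(f"pics/{n}{k}.npy",d);np.save(f"pics/{n}{k}T.npy",T)
        print(n,"lip s before",lip(n,0),"now",lip(n,k))
E
python3 m.py 5
```

```text
[ 0.10518122 -0.55105264  0.08325559] [-2.25443802 -6.6478896   5.78559699]
scene lip s before (921, np.float64(0.11687429319730225)) now (952, np.float64(0.14514274151457626))
side lip s before (509, np.float64(0.11565037117923724)) now (509, np.float64(0.14396533507486164))
```

```bash
python3 -m handwheel '0 -0.06 -0.05 0 0;0 -0.06 -0.05 0 0;0 -0.06 -0.05 0 0;0 -0.06 -0.05 0 0;0 -0.06 -0.05 0 0;0 -0.06 -0.05 0 0;0 -0.06 -0.05 0 0;0 0 0 0 0'; python3 m.py 6
```

```text
clock: 9.02
tool_pos: [0.5533, 0.0157, 0.1524]
eef_rot: [[-0.066, 0.0, 0.998], [-0.998, -0.003, -0.066], [0.003, -1.0, 0.001]]
force: [-2.3, -5.7, 5.5]
grip_width: 0.001
[ 0.13808485 -0.55103457  0.08307752] [-2.2866406  -5.6570102   5.49904495]
scene lip s before (921, np.float64(0.11687429319730225)) now (1009, np.float64(0.17820860156904422))
side lip s before (509, np.float64(0.11565037117923724)) now (507, np.float64(0.17701064970952282))
```

```bash
python3 -m handwheel '0 -0.06 -0.05 0 0;0 -0.06 -0.05 0 0;0 -0.06 -0.05 0 0;0 -0.06 -0.05 0 0;0 -0.05 -0.04 0 0;0 0 0 0 0'; python3 m.py 7; python3 -c "
import cv2
p=cv2.imread('pics/scene7.png')[220:320,220:360];cv2.imwrite('pics/scene7c.png',cv2.resize(p,None,fx=5.5,fy=5.5,interpolation=2))
p=cv2.imread('pics/side7.png')[160:270,300:450];cv2.imwrite('pics/side7c.png',cv2.resize(p,None,fx=5,fy=5,interpolation=2))"
```

```text
clock: 9.88
tool_pos: [0.5544, 0.0331, 0.1668]
eef_rot: [[-0.066, 0.0, 0.998], [-0.998, -0.003, -0.066], [0.003, -1.0, 0.001]]
force: [-1.3, -6.4, 4.5]
grip_width: -0.002
[ 0.16061967 -0.55100988  0.08295069] [-1.27994599 -6.41608058  4.53465757]
scene lip s before (921, np.float64(0.11687429319730225)) now (1048, np.float64(0.20090765589300563))
side lip s before (509, np.float64(0.11565037117923724)) now (512, np.float64(0.19969350400399644))
```

View pics/scene7c.png

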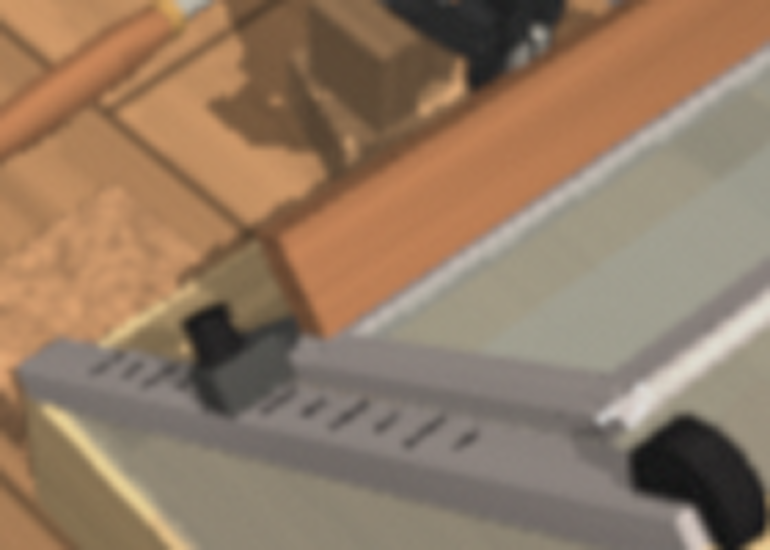

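View pics/side7c.png

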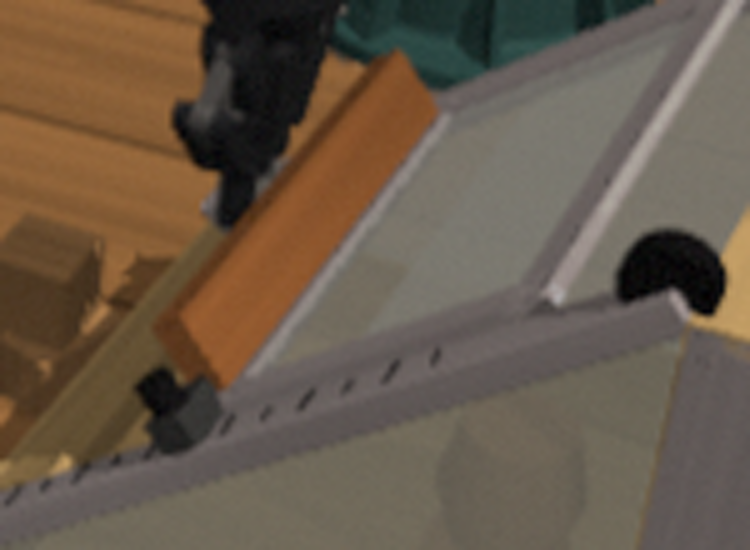

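Run:
```python
from h import *
from station import optics
for n,(x0,y0,x1,y1),f in(("scene",(235,255,300,305),12),("side",(315,220,365,260),15)):
    p=cv2.imread(f"pics/{n}7.png")[y0:y1,x0:x1];p=cv2.resize(p,None,fx=f,fy=f,interpolation=2)
    c=optics.camera_params(n);Ti=np.linalg.inv(c["T"])
    for ds,col in((.1975,(0,0,255)),(.2075,(0,255,0)),(.2175,(255,0,0))):
        for y in(-.677,-.686):
            q=Ti[:3,:3]@(R@[ds,y,.075])+Ti[:3,3];u,v=c["fx"]*q[0]/q[2]+c["cx"],c["fy"]*q[1]/q[2]+c["cy"]
            cv2.circle(p,(int((u+.5-x0)*f),int((v+.5-y0)*f)),4,col,-1 if y==-.677 else 1)
    cv2.imwrite(f"pics/{n}7o.png",p)
```

```text
(no output)
```

View pics/scene7o.png

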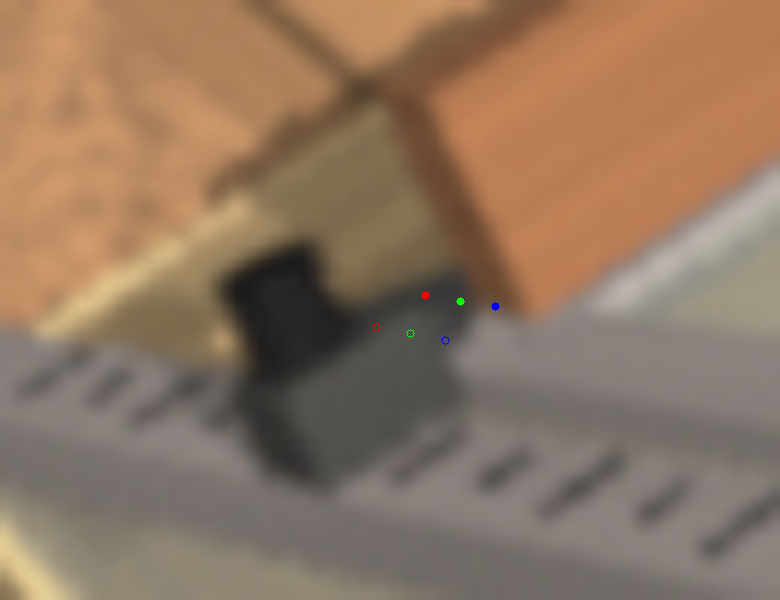

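View pics/side7o.png

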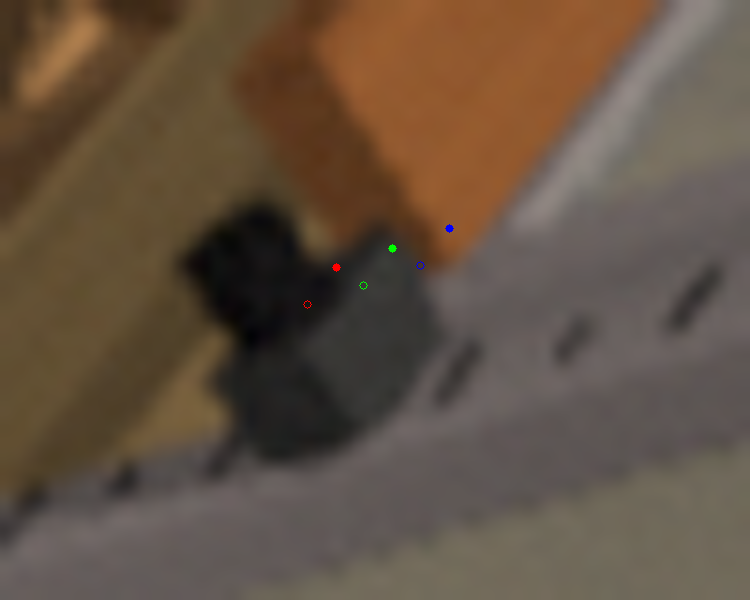

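The green marker (s = 0.2075) sits on the pointer tip in both views: (460,300) in the scene crop and (390,248) in the side crop. The lip is at 0.2003, so about 7 mm remain.

```bash
python3 -m handwheel '0 -0.05 -0.04 0 0;0 -0.04 -0.035 0 0;0 0 0 0 0;0 0 0 0 0'; python3 m.py 8
```

```text
clock: 10.48
tool_pos: [0.5548, 0.0384, 0.1712]
eef_rot: [[-0.066, 0.0, 0.998], [-0.998, -0.003, -0.066], [0.003, -1.0, 0.001]]
force: [-1.7, -5.9, 5.3]
grip_width: -0.001
[ 0.16755434 -0.55102609  0.08283334] [-1.68193113 -5.87305985  5.31478364]
scene lip s before (921, np.float64(0.11687429319730225)) now (1070, np.float64(0.20795368037161444))
side lip s before (509, np.float64(0.11565037117923724)) now (526, np.float64(0.20667017644231397))
```

The lip is level at 0.2073. I'll draw back horizontally, gently at first.

```bash
python3 -m handwheel '0 0.03 0 0 0;0 0.05 0 0 0;0 0.1 0 0 0;0 0.3 0 0 0;0 0.5 0 0 0;0 0.5 0 0 0;0 0 0 0 0'; python3 m.py 9
```

```text
clock: 11.45
tool_pos: [0.5487, -0.0513, 0.1705]
eef_rot: [[-0.07, 0.0, 0.998], [-0.998, -0.001, -0.07], [0.001, -1.0, 0.0]]
force: [0.6, 0.4, 0.4]
grip_width: -0.001
[ 0.09819863 -0.55085014  0.14016992] [0.61604942 0.42665572 0.42868165]
scene lip s before (921, np.float64(0.11687429319730225)) now (1060, np.float64(0.20790646976651408))
side lip s before (509, np.float64(0.11565037117923724)) now (520, np.float64(0.20673822559339405))
```

```bash
python3 -m handwheel '0 0.4 -0.4 0 0;0 0.4 -0.4 0 0;0 0 0 0 0;0 0 0 0 0'; python3 m.py 10
python3 - <<'E'
from station import read_state,optics
from h import *
print(read_state()["joint_velocities"],np.median(cloud("scene",10)[2][283:287,262:266].reshape(-1,3),0)-np.median(cloud("scene",0)[2][283:287,262:266].reshape(-1,3),0))
E
```

```text
clock: 12.05
tool_pos: [0.545, -0.0955, 0.2178]
eef_rot: [[-0.066, -0.001, 0.998], [-0.998, 0.001, -0.066], [-0.001, -1.0, -0.001]]
force: [0.1, -0.2, -0.9]
grip_width: -0.002
[ 0.09471026 -0.55017574  0.20486398] [ 0.0706233  -0.15075017 -0.94056626]
scene lip s before (921, np.float64(0.11687429319730225)) now (1057, np.float64(0.20792778666710338))
side lip s before (509, np.float64(0.11565037117923724)) now (512, np.float64(0.20668926898104006))
[-0.07858619  0.10926824 -0.21578266 -0.23379995  0.07780438 -0.17105235] [-2.35991584e-04  4.37204907e-04  6.26498287e-06]
```

View pics/scene10.png

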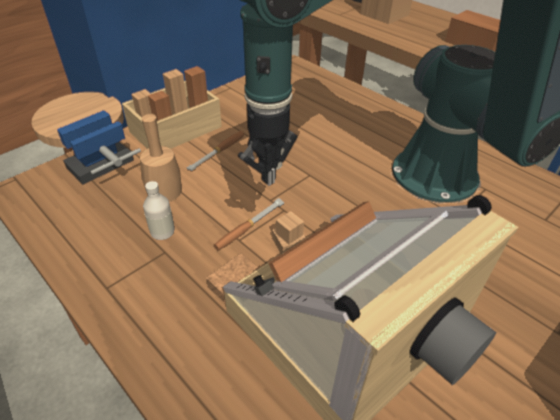

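View pics/side10.png

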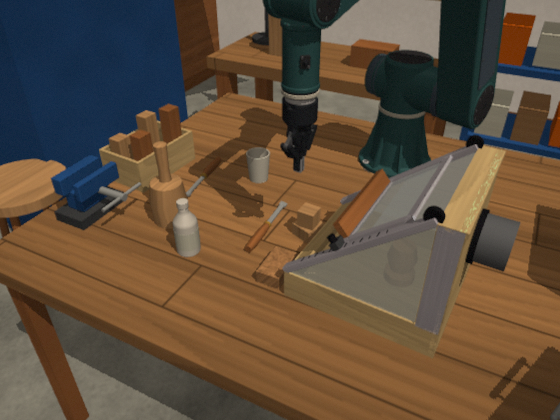

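The hand hangs clear at (268,180) in the scene view, the lip end at (272,275) is level with the pointer at (262,285), and the other objects are where they were. I'm handing the job in.

```bash
python3 -c "
from station import order
print(order.job_done())"
```

```text
the job is handed in; nothing more can be done
None
```

I pushed the window up about 91 mm with the shut fingertips under the lip's lower edge, drew the hand back about 130 mm, and handed in at about 12 s. `job_done()` reports no verdict.

**Last checks before hand-in:**
- **Lip position:** along the slope the lip read 207.9 mm (scene camera) and 206.7 mm (side camera). The pointer tip is at about 207.5 mm, good to a couple of mm, so the lip is within about 1–3 mm of it.
- **Lip at rest:** the reading did not change after I withdrew.
- **Pointer:** it moved less than 1 mm in the scene camera.
- **Bystanders:** those in view look unmoved. I compared them by eye only, and did not check `blank_in` inside the hood.
- **Contact:** the wrist force was at its noise level, under 1 N. While pushing, the wrist read about 7–10 N; the jaws stayed shut and below the lip.

**What disagreed:** the task says the fingertips stand 25 mm ahead of the TCP. All three cameras showed the shut tips about 12 mm behind it. My first approach therefore passed just above the lip's edge without touching. I backed off, went about 37 mm lower and came in again.

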